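# Index the paint carousel and lock it

## Task

Bring the open tin round to the pointer on the paint carousel: release the lock lever, turn the carousel by its crank until the open tin stands at the pointer and the table clicks into its detent, then swing the lever back to fully locked and let go. Keep the pots and the tin upright in their rings and leave the things around the carousel where they are.

Things in the scene. Friction and masses are not known exactly. Their poses are not given: they have to be found in the camera images.
- stand: Fixed dark steel stand of the carousel, 92 mm foot radius; origin on the table under the vertical turning axis. Its -x axis points to the front (pointer), its +y axis to the lock lever. The deck that turns on it is a plywood disc of 142 mm radius, top 36 mm above the table, with an aluminium hub in the middle (42 mm diameter, top 126 mm above the table).
- rotor (a joint): Angle of the deck, rad, 0 at the start, grows anticlockwise from above; stops at -6.28 and 6.28. Detents at every quarter turn (0, +-1.571, +-3.142): let go within about 40 degrees of one, the deck draws itself in within 1.5 s. About 4 N at the crank turns it out of a detent, but not while the lever is locked.
- crank_grip (a point): Grip point of the deck's crank: a free-spinning upright black round handle, 18 mm diameter, 139 to 179 mm above the table, 55 mm from the turning axis, on a steel arm on top of the hub; the point lies on its axis 158 mm high. Pinched from above, it can be carried round the axis in a circle without turning the gripper. At a detent it stands midway between two pockets.
- lock (a joint): Lock lever angle, rad: 0 locked (leans in over the deck, its tongue in a notch of the deck's raised rim; one 16 mm notch outside each pocket), 0.75 released (leans out). Upright at 0.37, it falls to and rests at either end; about 1 N moves it. Pivot: level, along the stand's x, 185 mm from the axis on the +y side, 43 mm high. With no notch under the tongue it stops at about 0.23: not locked.
- lever_grip (a point): Grip point on the lever's round black grip (18 mm diameter, 58 mm long, along the lever), 100 mm from the pivot, 18 mm short of its end; about 136 mm high at both ends of the swing. From locked to released it moves 72 mm straight away from the turning axis (stand's +y).
- front (a point): Fixed point at the deck's top level, 84 mm from the axis: centre of whichever pocket stands at the pointer. The pointer is a steel cone 62 mm high on a short upright post of the stand, at its front, its tip 148 mm from the axis and pointing inward. The deck has four pockets, aluminium rings (inside diameter 81 mm, 10 mm high) 84 mm from the axis, a quarter turn apart.
- tin: The small open tin, the only open-topped vessel on the carousel: 77 mm diameter, 69 mm high, origin at the centre of its underside. Starts in one of the three pockets away from the pointer.
- pot_a: Little screw-top pot with closed lid, 59 mm diameter, 58 mm high, origin at the centre of its underside; starts in the pocket at the pointer.
- pot_b: Screw-top pot with closed lid, 59 mm diameter, 64 mm high, origin under its centre; in another pocket.
- pot_c: Screw-top pot with closed lid, 60 mm diameter, 70 mm high, origin under its centre; in another pocket.
- squeeze: Bystander: standing squeeze bottle with white cap, 58 mm diameter, 150 mm high, loose on the table to the right of the carousel; origin under its centre.
Mind the look-alikes: they are no part of the job. What is shaped like the tin but blue or yellow is not meant.

How it is judged:
By the outcome, as a careful person would: the job done as asked, in the order asked, and still so for the second after the job is handed in, with the robot touching nothing.
It also fails if it takes over 64 s, if anything falls off the work surface, if the arm or the gripper's body presses on something with over 40 N, if the wrist force passes 120 N, or if a joint passes its speed limit or range.

## Robot

A 6-joint arm with a two-finger parallel gripper is mounted at the origin on the work surface; the furniture and walls round the work are solid. World frame = base frame: x ahead of the robot, y to its left, z up, the work surface at z = 0. Lengths are in mm, angles in rad, forces in N, time in s.
With the tool pointing down it reaches from about 225 to 725 mm from the base axis. Payload 3.1 kg.
Tool frame: the origin (TCP) lies at the very end of the fingers, on their centre line; the grasp point (between the pads) lies 19 mm behind it; z points along the fingers, y is the line along which they close (so a half turn about z gives the same grasp; the last joint's range is limited). The gripper opens to 85 mm and grips with 20 to 120 N. Pads are 22 mm wide; open, the fingers measure 114 mm over their backs; the gripper's body (76 mm by 85 mm) begins 54 mm behind the grasp point. The pads swing forward as they close: fully open they stand 13 mm farther back than shut.
Start: joints at [-1.404, 0.048, 0.099, 1.622, 0, 1.443], TCP at [152.523, -502.349, 231.312] pointing down, gripper open.
Joint ranges: [-2.91, 2.91], [-0.99, 1.94], [-1.21, 1.42], [-2.12, 2.29], [-1.49, 1.47], [-3.14, 3.14]. Speed limits (rad/s): [2.79, 2.79, 3.14, 3.14, 3.14, 3.14].

## Interface

Orientations are given as a 3x3 rotation matrix whose columns are the frame's x, y, z axes.
In Python, from cell import robot, get_image, camera_info, ticket gives the robot as it stands.
- The arm moves only by the tool step_arm, never from a script. Its argument "rows" is text: rows parted by semicolons, each of 7 numbers parted by spaces: the finger opening in mm, from 0 to 85.4, then the shift along the tool's x, y, z in mm, then the turn, a rotation vector about the tool's x, y, z in rad. In form: fingers dx dy dz wx wy wz; .... A call has 1 to 12 rows; each row shifts and turns the commanded pose from where the row before left it, along the tool's axes as they then stand; what a row does not reach is not made up. A row lasts 1/12 s, in which the tool goes at most 41.7 mm and 7.16 degrees, less where a joint would pass 70% of its speed; a pose out of reach is approached as far as the arm can. A call with a gripper value outside its range is refused whole. The fingers move at their own pace and stop on an object; the grip force is fixed at half the most. Time passes only in rows, so rows that do not move let the fingers close. It gives the time, the measured TCP pose, the force, the opening and the grip force at its end, in the units of the state.
- robot.get_state(): the state, without advancing time (a new reading comes with each control period).
- get_image(name): name is "scene" or "top"; returns (picture, depth): 420x560x3 uint8, red, green, blue; 420x560 float32, mm along the optical axis (not along the pixel's ray), 0 where there is no reading.
- camera_info(name): a dict with "camera_matrix" (3x3 intrinsics, pixels), "rvec" (rotation vector, rad) and "tvec" (3), from world to camera coordinates, as OpenCV has them. Camera axes: x right, y down, z forward; pixel columns grow to the right and rows downward; lengths in mm; the calibration is good to about 2 mm. A picture is of the moment at which its call begins. camera_info takes no time and is no camera call.
- ticket.finish_job(): hands the job in; it is judged then, once.
The state is a dict: "time": time; "joint_positions": joint angles; "qd": joint speeds; "joint_efforts": joint torques, N m; "eef_pos": TCP position; "ee_rot": TCP orientation; "force": force on the tool from outside, world axes, zero at the start; "moment": the same for the moment, N m; "width": opening from 0.0 (shut) to 1.0 (fully open); "grasp_force": force on a finger pad.
Only numpy, scipy, OpenCV 4.12 (cv2) and the standard library are available. Lean on these libraries where they do the work, as an engineer would, in place of code of your own. Each camera call takes 0.05 s, during which the arm holds its last target. There are 200 camera calls.

## Working session

There is one attempt and no reset: what is moved stays moved. The work goes in short steps, Python scripts to look and compute and a tool call to move; the robot and the scene stay as the last step left them, time stands still between calls to the robot, and variables do not carry over. Pictures are saved under pics/ and viewed, at most 10 in all, crops included, and the job is handed in when it is done.

Besides the shell and the picture viewer there is one more tool, called after "Emit:" as name(argument=value, ...) on one line, values as JSON. step_arm: Moves the arm, as the interface text tells. Its arguments: {"type":"object","properties":{"rows":{"type":"string"}},"required":["rows"]}

```bash
mkdir -p pics; cat > h.py <<'E'
import numpy as np, cv2
from cell import robot, get_image, camera_info, ticket
def grab(n,save=None):
    im,d=get_image(n)
    np.savez('last_%s.npz'%n,im=im,d=d)
    if save: cv2.imwrite('pics/'+save,im[:,:,::-1])
    return im,d
def cam(n):
    c=camera_info(n);K=np.array(c['camera_matrix'],float);R=cv2.Rodrigues(np.array(c['rvec'],float))[0];t=np.array(c['tvec'],float).ravel()
    return K,R,t
def cloud(n,d):
    K,R,t=cam(n);v,u=np.mgrid[:d.shape[0],:d.shape[1]]
    P=np.stack([(u-K[0,2])/K[0,0]*d,(v-K[1,2])/K[1,1]*d,d],-1)
    W=(P-t)@R
    W[d<=0]=np.nan
    return W
def proj(n,p):
    K,R,t=cam(n);q=K@(R@np.array(p,float)+t);return q[:2]/q[2]
E
python3 - <<'E'
from h import *
a,_=grab('scene','s0.png');b,_=grab('top','t0.png')
for n in('scene','top'):
    K,R,t=cam(n);print(n,-R.T@t,R[2])
s=robot.get_state();print(s['time'],s['eef_pos'],s['ee_rot'])
E
```

```text
scene [ 803.21905056 -925.51717898  857.47451295] [-0.26170863  0.74075309 -0.61870304]
top [ 403.39029059  -17.62536764 1207.59229681] [ 0.07766312 -0.01775703 -0.99682151]
0.1 [ 152.41502367 -501.81943451  230.23705352] [[ 9.56862439e-01  2.90541124e-01 -3.58360371e-04]
 [ 2.90541229e-01 -9.56860234e-01  2.07052567e-03]
 [ 2.58672066e-04 -2.08532671e-03 -9.99997792e-01]]
```

View pics/s0.png

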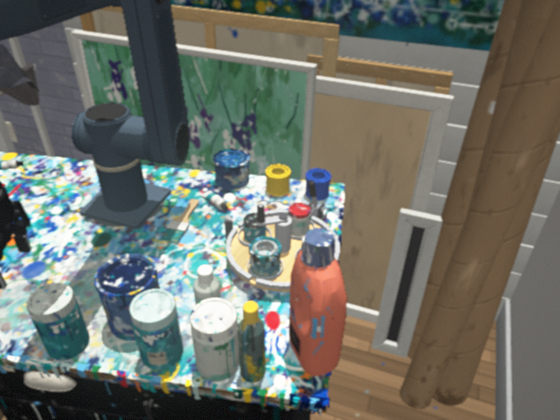

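View pics/t0.png

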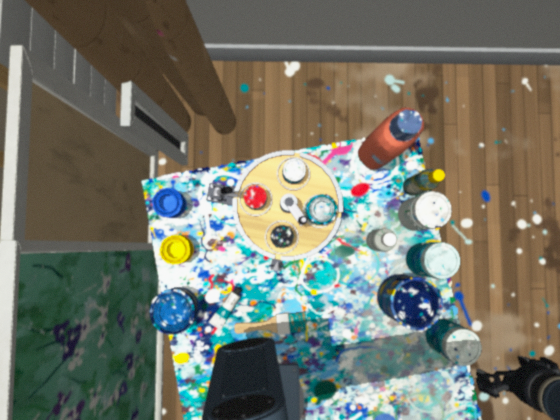

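The top view shows the carousel centred near (290,205), with the lever at (222,190). Tin candidates are (320,208) teal ring, (294,170) white, (257,196) red, (283,236) dark teal at the pointer, and the off-deck look-alikes blue (168,203) and yellow (177,248). I'll check these with a close crop and depth.

```bash
python3 - <<'E'
from h import *
z=np.load('last_top.npz');im,d=z['im'],z['d'];W=cloud('top',d)
c=im[140:270,190:360];c=cv2.resize(c,None,fx=4.4,fy=4.4,interpolation=cv2.INTER_CUBIC)
s=np.load('last_scene.npz')['im'][140:310,200:350]
s=cv2.resize(s,(504,572),interpolation=cv2.INTER_CUBIC)
cv2.imwrite('pics/c1.png',c[:,:,::-1]);cv2.imwrite('pics/c2.png',s[:,:,::-1])
np.set_printoptions(suppress=True,precision=1)
for n,p in dict(tin=(320,208),red=(257,196),white=(294,170),dark=(283,236),hub=(291,203),crank=(303,216),lev=(215,190),lev2=(230,193),blue=(168,203),cap=(382,239)).items():
    print(n,W[p[1],p[0]])
# deck points
m=(abs(W[...,2]-36)<5);m[:140]=0;m[270:]=0;m[:,:225]=0;m[:,350:]=0
hsv=cv2.cvtColor(im,cv2.COLOR_RGB2HSV)
P=W[m][:,:2];
(cx,cy),r=cv2.minEnclosingCircle(P.astype(np.float32));print('deck',len(P),cx,cy,r)
# high points around
mm=(W[...,2]>110)&(W[...,2]<200);mm[:140]=0;mm[270:]=0;mm[:,:190]=0;mm[:,350:]=0
v,u=np.where(mm)
n,lab=cv2.connectedComponents(mm.astype(np.uint8))
for i in range(1,n):
    q=W[lab==i]; 
    if len(q)>3: print(i,len(q),q.mean(0),q.min(0),q.max(0))
m2=(abs(W[...,2]-126)<5)&mm;print('hubtop',np.median(W[m2],0))
m3=(abs(W[...,2]-179)<6)&mm;print('cranktop',m3.sum(),W[m3].mean(0) if m3.any() else 0)
E
```

```text
tin [ 497.6 -142.6   76.8]
red [524.1  15.  102.5]
white [589.8 -75.9  98.9]
dark [426.5 -49.4  94.7]
hub [504.5 -67.1 132.6]
crank [470.5 -92.4 179.1]
lev [544.2 124.2  53.1]
lev2 [525.6  77.  150. ]
blue [511.  245.7  42.7]
cap [ 419.6 -282.7  138.8]
deck 4861 508.75103759765625 -54.68974304199219 148.1451873779297
1 77 [533.   85.9 142.1] [525.1  72.1 111. ] [543.7 102.5 156.7]
2 417 [491.8 -71.7 137. ] [ 449.6 -105.3  110.7] [527.2 -41.2 182.9]
hubtop [512.5 -56.6 125.7]
cranktop 48 [462.5 -93.1 178.8]
```

View pics/c1.png

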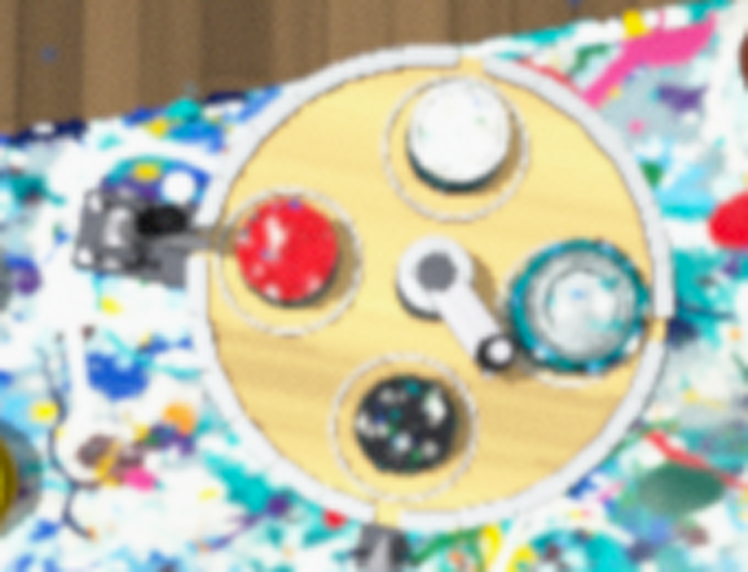

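View pics/c2.png

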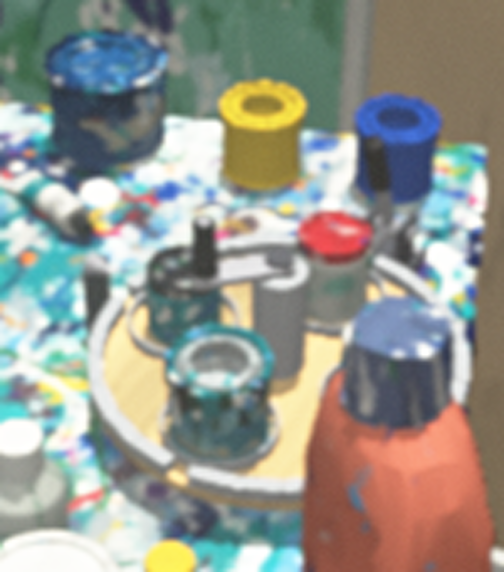

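The crops show the open tin at crop pixel (578,305), original (320,208), with a teal rim, hollow, on the carousel's −y side. The dark-lidded pot_a is at the pointer (283,236), and the blue and yellow look-alikes are off the deck. The tin therefore needs −90° (clockwise). Next I'll refine the axis and yaw.

```bash
python3 - <<'E'
from h import *
np.set_printoptions(suppress=True,precision=1)
from scipy.optimize import least_squares
K,R,t=cam('top');z=np.load('last_top.npz');d=z['d'];im=z['im'];W=cloud('top',d)
def ray(px,h):
    o=-R.T@t;r=R.T@np.linalg.inv(K)@np.array([*px,1.]);return (o+r*(h-o[2])/r[2])[:2]
g=lambda x,y:(190+(x+.5)/4.4-.5,140+(y+.5)/4.4-.5)
for n,x,y,h in [('hubtop',436,271,135),('crank',497,350,179),('tin',578,307,105),('red',289,249,106),('white',458,133,103),('dark',406,424,96),('notchTR',478,62,45),('notchR',655,328,45),('notchB',388,510,45)]:
    print(n,ray(g(x,y),h))
# rim fit
c0=np.array([508,-58]);rr=np.hypot(W[...,0]-c0[0],W[...,1]-c0[1])
for h in (30,):
    m=(rr>125)&(rr<160)&(W[...,2]>32)&(W[...,2]<60);P=W[m]
    print('rim z',np.percentile(P[:,2],[10,50,90]))
# outermost radius per angle bin
a=np.arctan2(W[...,1]-c0[1],W[...,0]-c0[0]);E=[]
for b in np.arange(-np.pi,np.pi,.1):
    q=W[m&(a>=b)&(a<b+.1)]
    if len(q)>5:
        r=np.hypot(*(q[:,:2]-c0).T);E.append(q[np.argsort(r)[int(.9*len(r))],:2])
E=np.array(E);f=least_squares(lambda p:np.hypot(*(E-p[:2]).T)-p[2],[*c0,142],loss='soft_l1');print('rim',f.x,len(E))
q=W[(W[...,2]>100)&(W[...,2]<170)&(W[...,0]>515)&(W[...,0]<560)&(W[...,1]>60)&(W[...,1]<115)]
print('lever',q[np.argsort(q[:,2])][::12])
for y0,y1,x0,x1 in [(105,170,355,425),(220,250,365,400)]: print('max z',np.nanmax(W[y0:y1,x0:x1,2]),W[y0:y1,x0:x1][np.unravel_index(np.nanargmax(W[y0:y1,x0:x1,2]),(y1-y0,x1-x0))])
E
```

```text
hubtop [508.5 -61.5]
crank [463.3 -91.5]
tin [ 491.8 -141.9]
red [523.2  19.1]
white [589.5 -75. ]
dark [426.5 -46.6]
notchTR [641.8 -89.8]
notchR [ 484.5 -193.9]
notchB [377.6 -37.7]
rim z [34.5 45.6 49.5]
rim [507.5 -61.6 140.6] 63
lever [[528.5 100.9 101.7]
 [531.4  99.1 119.6]
 [537.4  95.7 129.7]
 [530.9  89.4 144.4]
 [539.6  81.9 150.6]
 [527.6  76.9 152.3]
 [539.2  76.9 153.9]]
max z 314.53390058765126 [ 657.4 -299.2  314.5]
max z 155.77025741197593 [ 412.4 -294.8  155.8]
```

The axis is at about (507.8, −61.3) with the stand yawed about −10.7°. I'll turn the tool so that tool x = stand +y and tool y = stand +x, then go above the lever.

Emit:
step_arm(rows="85 0 0 0 0 0 -0.109;85 0 0 0 0 0 -0.109;85 0 0 0 0 0 -0.109;85 0 0 0 0 0 -0.109;85 0 0 0 0 0 -0.109;85 0 0 0 0 0 -0.109;85 0 0 0 0 0 -0.109;85 0 0 0 0 0 -0.109;85 0 0 0 0 0 -0.109;85 0 0 0 0 0 -0.109;85 0 0 0 0 0 0")

```text
time: 1.02
eef_pos: [152.5, -502.0, 230.6]
ee_rot: [[0.183, 0.983, -0.0], [0.983, -0.183, 0.001], [0.001, -0.0, -1.0]]
force: [-0.4, 0.2, 0.1]
width: 0.996
grasp_force: 0.0
```

Emit:
step_arm(rows="85 30 12 0 0 0 0;85 30 12 0 0 0 0;85 30 12 0 0 0 0;85 30 12 0 0 0 0;85 30 12 0 0 0 0;85 30 12 0 0 0 0;85 30 12 0 0 0 0;85 30 12 0 0 0 0;85 30 12 0 0 0 0;85 30 12 0 0 0 0;85 30 12 0 0 0 0;85 0 0 0 0 0 0")

```text
time: 2.02
eef_pos: [345.2, -198.0, 231.2]
ee_rot: [[0.181, 0.983, 0.001], [0.983, -0.181, 0.003], [0.003, 0.001, -1.0]]
force: [0.5, 0.0, 0.3]
width: 0.993
grasp_force: 0.0
```

Emit:
step_arm(rows="85 29 12 0 0 0 0;85 29 12 0 0 0 0;85 29 12 0 0 0 0;85 29 12 0 0 0 0;85 29 12 0 0 0 0;85 29 12 0 0 0 0;85 29 12 0 0 0 0;85 29 12 0 0 0 0;85 29 12 0 0 0 0;85 29 12 0 0 0 0;85 23 16 0 0 0 0;85 0 0 0 0 0 0")

```text
time: 3.02
eef_pos: [537.1, 82.8, 229.3]
ee_rot: [[0.184, 0.983, -0.001], [0.983, -0.184, 0.002], [0.001, -0.001, -1.0]]
force: [-0.8, -0.9, -0.2]
width: 0.993
grasp_force: 0.0
```

Emit:
step_arm(rows="60 0 0 0 0 0 0;60 0 0 0 0 0 0;60 0 0 0 0 0 0")

```text
time: 3.27
eef_pos: [534.3, 79.0, 231.3]
ee_rot: [[0.187, 0.982, -0.0], [0.982, -0.187, -0.0], [-0.0, -0.0, -1.0]]
force: [0.3, 0.5, 0.5]
width: 0.703
grasp_force: 0.0
```

Emit:
step_arm(rows="60 6 0 0 0 0 0;60 0 0 15 0 0 0;60 0 0 15 0 0 0;60 0 0 15 0 0 0;60 0 0 15 0 0 0;60 0 0 15 0 0 0;60 0 0 10 0 0 0;60 0 0 10 0 0 0;60 0 0 8 0 0 0;60 0 0 8 0 0 0;60 0 0 0 0 0 0;60 0 0 0 0 0 0")

```text
time: 4.27
eef_pos: [535.7, 85.9, 120.1]
ee_rot: [[0.185, 0.983, -0.001], [0.983, -0.185, 0.0], [-0.0, -0.001, -1.0]]
force: [0.3, 0.0, -0.2]
width: 0.702
grasp_force: 0.0
```

```bash
python3 - <<'E'
from h import *
im,_=grab('top');im2,_=grab('scene')
a=cv2.resize(im[140:250,180:300],None,fx=3.3,fy=5,interpolation=cv2.INTER_CUBIC)
b=cv2.resize(im2[140:270,230:360],(390,550),interpolation=cv2.INTER_CUBIC)
cv2.imwrite('pics/l1.png',np.hstack([a,b])[:,:,::-1])
print(robot.get_state()['eef_pos'])
E
```

```text
[536.43808375  85.91081201 121.04634991]
```

View pics/l1.png

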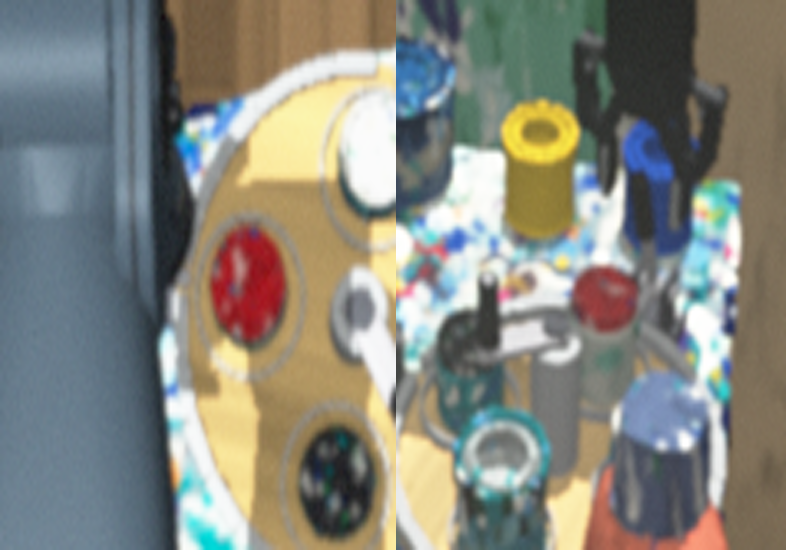

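The scene half shows the lever's grip (around (655,225) in the picture) between the two black fingers, with the top view blocked by the arm. I'll close gently.

Emit:
step_arm(rows="40 0 0 0 0 0 0;30 0 0 0 0 0 0;24 0 0 0 0 0 0;16 0 0 0 0 0 0;14 0 0 0 0 0 0;14 0 0 0 0 0 0;14 0 0 0 0 0 0;14 0 0 0 0 0 0")

```text
time: 5.03
eef_pos: [535.1, 86.2, 121.0]
ee_rot: [[0.185, 0.983, -0.001], [0.983, -0.185, 0.0], [0.0, -0.001, -1.0]]
force: [-4.1, 1.0, 5.5]
width: 0.193
grasp_force: 58.4
```

Emit:
step_arm(rows="14 5.9 0 -2.1 0 0 0;14 6 0 -1.7 0 0 0;14 6.1 0 -1.4 0 0 0;14 6.2 0 -1 0 0 0;14 6.2 0 -0.6 0 0 0;14 6.2 0 -0.2 0 0 0;14 6.2 0 0.2 0 0 0;14 6.2 0 0.6 0 0 0;14 6.2 0 1 0 0 0;14 6.1 0 1.4 0 0 0;14 6 0 1.7 0 0 0;14 5 0 2.1 0 0 0")

```text
time: 6.03
eef_pos: [550.8, 158.3, 121.3]
ee_rot: [[0.184, 0.983, 0.003], [0.983, -0.184, 0.001], [0.002, 0.003, -1.0]]
force: [0.4, -1.1, 0.6]
width: 0.166
grasp_force: 0.0
```

Emit:
step_arm(rows="14 0 0 0 0 0 0;30 0 0 0 0 0 0;45 0 0 0 0 0 0;60 0 0 0 0 0 0;60 0 0 0 0 0 0;60 0 0 0 0 0 0;60 0 0 -15 0 0 0;60 0 0 -20 0 0 0;60 0 0 -20 0 0 0;60 0 0 -25 0 0 0;60 0 0 0 0 0 0")

```text
time: 6.95
eef_pos: [551.9, 157.2, 206.4]
ee_rot: [[0.185, 0.983, 0.01], [0.983, -0.185, 0.002], [0.003, 0.009, -1.0]]
force: [0.6, -0.5, 1.5]
width: 0.702
grasp_force: 0.0
```

The grip ended empty, so the lever may have slipped out. I'll check its angle.

```bash
python3 - <<'E'
from h import *
im2,d=grab('scene')
ax=np.array([507.8,-61.3,0]);sy=np.array([.1857,.9826,0])
for n,y in(('locked',149),('rel',221)): print(n,proj('scene',ax+sy*y+[0,0,136]))
print(proj('scene',ax+sy*185+[0,0,43]))
b=cv2.resize(im2[130:250,250:370],(600,600),interpolation=cv2.INTER_CUBIC)
cv2.imwrite('pics/l2.png',b[:,:,::-1])
E
```

```text
locked [311.68503681 184.09187504]
rel [323.98298835 171.14869689]
[315.96960987 205.3167891 ]
```

View pics/l2.png

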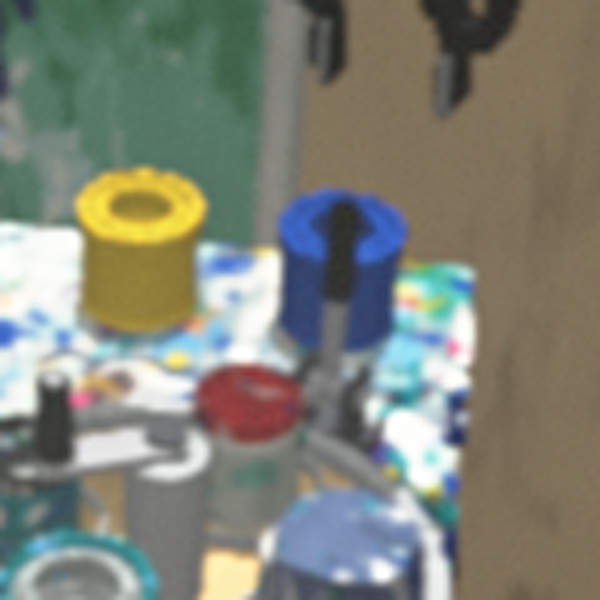

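The lever leans outward compared with before. I'll confirm it from the top camera once the arm has moved to above the crank.

Emit:
step_arm(rows="60 -20 -3 0 0 0 0;60 -24 -4 0 0 0 0;60 -24 -4 0 0 0 0;60 -24 -4 0 0 0 0;60 -24 -4 0 0 0 0;60 -24 -4 0 0 0 0;60 -24 -4 0 0 0 0;60 -24 -4 0 0 0 0;60 -24 -4 0 0 0 0;60 -24 -4 0 0 0 0;60 -24 -3 0 0 0 0;60 0 0 0 0 0 0")

```text
time: 8.0
eef_pos: [458.3, -94.0, 199.0]
ee_rot: [[0.189, 0.982, -0.002], [0.982, -0.189, -0.002], [-0.002, -0.002, -1.0]]
force: [0.3, 0.4, -0.2]
width: 0.701
grasp_force: 0.0
```

```bash
cat > lev.py <<'E'
from h import *
np.set_printoptions(suppress=True,precision=1)
ax=np.array([507.8,-61.3,0]);sx=np.array([.9826,-.1857,0]);sy=np.array([.1857,.9826,0])
def S(W): return np.stack([(W-ax)@sx,(W-ax)@sy,W[...,2]],-1)
if __name__=='__main__':
  for c in('top','scene'):
    im,d=grab(c);P=S(cloud(c,d))
    m=(abs(P[...,0])<13)&(P[...,1]>125)&(P[...,1]<260)&(P[...,2]>85)&(P[...,2]<165)
    q=P[m];print(c,len(q))
    for a in range(85,165,10):
        k=q[(q[:,2]>=a)&(q[:,2]<a+10)]
        if len(k): print(a,len(k),np.median(k,0))
  print(robot.get_state()['eef_pos'])
E
python3 lev.py
```

```text
top 81
85 1 [ -7.3 182.4  92.5]
105 8 [ -5.3 180.  111. ]
115 4 [ -6.3 181.  117.7]
125 8 [ -4.8 181.6 129.3]
135 5 [ -4.9 180.1 138.4]
145 10 [ -5.3 182.5 148.3]
155 45 [ -1.9 188.3 160.1]
scene 154
85 15 [  1.6 180.7  90.4]
95 13 [  3.2 178.4 102.2]
105 25 [  4.5 179.3 110.8]
115 16 [  5.1 180.  120.3]
125 22 [  4.8 179.6 129.1]
135 20 [  4.6 178.5 140.1]
145 25 [  4.1 179.4 151.5]
155 18 [  2.  184.2 157.5]
[459.3 -91.2 199.2]
```

The lever stands upright at dead centre (grip y ≈ 187, top 160 mm) because it slipped out of the pinch mid-swing. I'll push it outward with shut fingers.

Emit:
step_arm(rows="40 15 4 0 0 0 0;10 17 4 0 0 0 0;0 17 4 0 0 0 0;0 17 4 0 0 0 0;0 17 4 0 0 0 0;0 17 4 0 0 0 0;0 17 4 0 0 0 0;0 17 4 0 0 0 0;0 17 4 0 0 0 0;0 17 4 0 0 0 0;0 15 2 0 0 0 0;0 0 0 0 0 0 0")

```text
time: 9.1
eef_pos: [535.2, 84.9, 199.3]
ee_rot: [[0.18, 0.984, -0.001], [0.984, -0.18, 0.002], [0.002, -0.001, -1.0]]
force: [-0.2, 0.4, 0.2]
width: -0.003
grasp_force: 0.0
```

Emit:
step_arm(rows="0 0 0 15 0 0 0;0 0 0 15 0 0 0;0 0 0 15 0 0 0;0 0 0 15 0 0 0;0 0 0 12 0 0 0;0 0 0 0 0 0 0;0 0 0 0 0 0 0")

```text
time: 9.68
eef_pos: [534.1, 81.4, 127.3]
ee_rot: [[0.185, 0.983, -0.002], [0.983, -0.185, -0.0], [-0.001, -0.002, -1.0]]
force: [-0.8, -0.4, 0.6]
width: -0.002
grasp_force: 0.0
```

Emit:
step_arm(rows="0 6 0 0 0 0 0;0 6 0 0 0 0 0;0 6 0 0 0 0 0;0 6 0 0 0 0 0;0 6 0 0 0 0 0;0 6 0 0 0 0 0;0 6 0 0 0 0 0;0 6 0 0 0 0 0;0 0 0 0 0 0 0;0 0 0 0 0 0 0;0 -15 0 0 0 0 0;0 -15 0 0 0 0 0")

```text
time: 10.68
eef_pos: [538.2, 99.0, 128.2]
ee_rot: [[0.184, 0.983, -0.0], [0.983, -0.184, -0.0], [-0.0, -0.0, -1.0]]
force: [-0.0, -0.6, -0.3]
width: -0.0
grasp_force: 0.0
```

Emit:
step_arm(rows="0 0 0 -20 0 0 0;0 0 0 -20 0 0 0;0 0 0 -20 0 0 0;0 0 0 -13 0 0 0;30 -18 -4 0 0 0 0;60 -22 -4 0 0 0 0;60 -22 -4 0 0 0 0;60 -22 -4 0 0 0 0;60 -22 -4 0 0 0 0;60 -22 -4 0 0 0 0;60 -22 -4 0 0 0 0;60 -22 -4 0 0 0 0")

```text
time: 11.68
eef_pos: [474.4, -65.4, 201.4]
ee_rot: [[0.185, 0.983, 0.0], [0.983, -0.185, -0.0], [-0.0, 0.0, -1.0]]
force: [0.5, 0.1, 0.4]
width: 0.701
grasp_force: 0.0
```

```bash
python3 lev.py
```

```text
top 137
85 9 [ -1.9 198.1  87.3]
95 5 [  0.  201.7 100.9]
105 15 [ -5.4 203.2 108.5]
115 21 [ -1.8 207.3 120.5]
125 14 [ -4.1 211.5 128.7]
135 23 [ -3.  215.9 140. ]
145 48 [ -2.4 225.  151.2]
155 2 [ -3.7 221.4 157.4]
scene 161
85 16 [  3.1 197.9  90.7]
95 21 [  5.1 200.2 100.5]
105 25 [  4.4 203.  109.5]
115 24 [  2.7 207.7 119.8]
125 28 [  3.  211.6 129.6]
135 26 [  4.8 214.9 141.9]
145 21 [  1.9 218.1 148.9]
[474.1 -66.8 201.4]
```

The lever is now released (grip at y ≈ 218). Next, the crank.

Emit:
step_arm(rows="60 -13 -3 0 0 0 0;60 -13 -3 0 0 0 0;60 0 0 0 0 0 0;60 0 0 15 0 0 0;60 0 0 15 0 0 0;60 0 0 15 0 0 0;60 0 0 9 0 0 0;60 0 0 0 0 0 0")

```text
time: 12.45
eef_pos: [463.1, -87.3, 144.8]
ee_rot: [[0.184, 0.983, -0.004], [0.983, -0.184, 0.002], [0.001, -0.005, -1.0]]
force: [-0.7, -0.4, -0.2]
width: 0.704
grasp_force: 0.0
```

Emit:
step_arm(rows="40 0 0 0 0 0 0;30 0 0 0 0 0 0;24 0 0 0 0 0 0;16 0 0 0 0 0 0;12 0 0 0 0 0 0;12 0 0 0 0 0 0;12 0 0 0 0 0 0;12 0 0 0 0 0 0")

```text
time: 13.12
eef_pos: [464.8, -89.2, 148.7]
ee_rot: [[0.185, 0.983, 0.002], [0.983, -0.185, -0.001], [-0.001, 0.002, -1.0]]
force: [-2.1, -1.8, 5.3]
width: 0.19
grasp_force: 58.7
```

Emit:
step_arm(rows="12 3.5 -3.2 0 0 0 0;12 3.8 -2.9 0 0 0 0;12 4.1 -2.6 0 0 0 0;12 4.3 -2.2 0 0 0 0;12 4.4 -1.8 0 0 0 0;12 4.6 -1.4 0 0 0 0;12 4.7 -1 0 0 0 0;12 4.8 -0.6 0 0 0 0;12 4.8 -0.2 0 0 0 0")

```text
time: 13.87
eef_pos: [455.2, -48.7, 148.7]
ee_rot: [[0.186, 0.982, -0.001], [0.982, -0.186, -0.004], [-0.004, -0.0, -1.0]]
force: [-5.1, -1.5, 8.0]
width: 0.194
grasp_force: 59.3
```

Emit:
step_arm(rows="12 4.8 0.2 0 0 0 0;12 4.8 0.6 0 0 0 0;12 4.7 1 0 0 0 0;12 4.6 1.4 0 0 0 0;12 4.4 1.8 0 0 0 0;12 4.3 2.2 0 0 0 0;12 4.1 2.6 0 0 0 0;12 3.8 2.9 0 0 0 0;12 3.0 2.6 0 0 0 0;12 0 0 0 0 0 0;12 0 0 0 0 0 0;12 0 0 0 0 0 0")

```text
time: 14.87
eef_pos: [478.9, -11.4, 148.8]
ee_rot: [[0.184, 0.983, 0.002], [0.983, -0.184, 0.002], [0.002, 0.002, -1.0]]
force: [-1.6, 1.7, 6.0]
width: 0.194
grasp_force: 59.1
```

Emit:
step_arm(rows="30 0 0 0 0 0 0;45 0 0 0 0 0 0;60 0 0 0 0 0 0;60 0 0 0 0 0 0;60 0 0 -15 0 0 0;60 0 0 -20 0 0 0;60 0 0 -18 0 0 0;60 0 0 0 0 0 0;60 0 0 0 0 0 0;60 0 0 0 0 0 0;60 0 0 0 0 0 0")

```text
time: 15.78
eef_pos: [477.5, -12.2, 198.8]
ee_rot: [[0.185, 0.983, -0.002], [0.983, -0.185, 0.0], [-0.0, -0.002, -1.0]]
force: [0.0, -0.3, -0.3]
width: 0.702
grasp_force: 0.0
```

Emit:
step_arm(rows="40 17 3 0 0 0 0;10 18 3 0 0 0 0;0 18 3 0 0 0 0;0 18 3 0 0 0 0;0 18 3 0 0 0 0;0 18 3 0 0 0 0;0 18 4 0 0 0 0;0 18 4 0 0 0 0;0 18 4 0 0 0 0;0 18 3 0 0 0 0;0 18 3 0 0 0 0;0 18 3 0 0 0 0")

```text
time: 16.78
eef_pos: [555.7, 192.5, 198.5]
ee_rot: [[0.185, 0.983, -0.003], [0.983, -0.185, -0.001], [-0.001, -0.003, -1.0]]
force: [-0.4, 0.0, -0.7]
width: 0.001
grasp_force: 0.0
```

```bash
python3 - <<'E'
from lev import *
im,d=grab('top');P=S(cloud('top',d));im2,_=grab('scene')
cr=P[(P[...,2]>165)&(P[...,2]<190)&(np.hypot(P[...,0],P[...,1])<85)];print('crank',len(cr),np.median(cr,0) if len(cr) else '')
a=cv2.resize(im[140:270,190:350],(480,390),interpolation=cv2.INTER_CUBIC)
b=cv2.resize(im2[170:300,220:325],(315,390),interpolation=cv2.INTER_CUBIC)
cv2.imwrite('pics/d1.png',np.hstack([a,b])[:,:,::-1]);s=robot.get_state()
print(S(s['eef_pos']),s['time'])
E
```

```text
crank 49 [-39.8  38.2 178.4]
[ -0.1 259.5 198.2] 16.8833
```

View pics/d1.png

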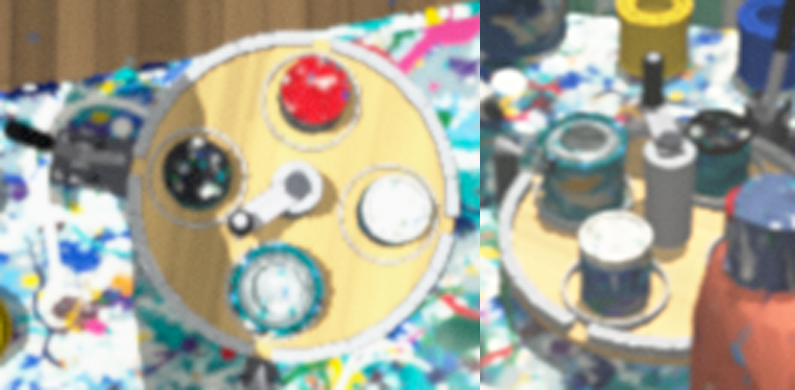

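The tin now stands at the pointer (picture (278,288)), the crank is at (−39.8, 38.2) in the stand frame, so the detent is seated, and all vessels are upright. I'll push the lever back in from outside.

Emit:
step_arm(rows="0 0 0 15 0 0 0;0 0 0 15 0 0 0;0 0 0 15 0 0 0;0 0 0 15 0 0 0;0 0 0 12 0 0 0;0 0 0 0 0 0 0;0 0 0 0 0 0 0")

```text
time: 17.47
eef_pos: [555.1, 191.1, 126.9]
ee_rot: [[0.185, 0.983, -0.003], [0.983, -0.185, -0.001], [-0.001, -0.003, -1.0]]
force: [0.7, 0.5, 0.7]
width: 0.004
grasp_force: 0.0
```

Emit:
step_arm(rows="0 -7 0 0 0 0 0;0 -7 0 0 0 0 0;0 -7 0 0 0 0 0;0 -7 0 0 0 0 0;0 -7 0 0 0 0 0;0 -7 0 0 0 0 0;0 -7 0 0 0 0 0;0 -7 0 0 0 0 0;0 -7 0 0 0 0 0;0 -7 0 0 0 0 0;0 -7 0 0 0 0 0;0 -5 0 0 0 0 0")

```text
time: 18.47
eef_pos: [540.9, 110.2, 128.2]
ee_rot: [[0.185, 0.983, -0.0], [0.983, -0.185, -0.0], [-0.0, -0.0, -1.0]]
force: [-0.2, 0.6, 0.4]
width: 0.0
grasp_force: 0.0
```

Emit:
step_arm(rows="0 0 0 0 0 0 0;0 0 0 0 0 0 0;0 10 0 0 0 0 0;0 10 0 0 0 0 0;0 0 0 -20 0 0 0;0 0 0 -20 0 0 0;0 0 0 -20 0 0 0;0 0 0 -20 0 0 0;0 0 0 0 0 0 0;0 0 0 0 0 0 0")

```text
time: 19.3
eef_pos: [546.0, 132.3, 209.9]
ee_rot: [[0.183, 0.983, 0.004], [0.983, -0.183, 0.001], [0.001, 0.003, -1.0]]
force: [0.5, 0.8, 0.7]
width: -0.002
grasp_force: 0.0
```

```bash
python3 lev.py
```

```text
top 85
85 1 [ -4.9 170.4  91.3]
95 3 [ -3.7 169.2 103.4]
105 8 [ -5.3 165.3 112.5]
115 8 [ -7.7 159.1 120.4]
125 8 [ -3.7 158.8 130. ]
135 8 [ -4.  155.7 137.8]
145 43 [ -2.1 142.5 152.1]
155 6 [  1.1 147.2 155.6]
scene 121
85 9 [  5.1 159.5  88.2]
95 13 [  6.2 152.7  99.6]
105 20 [  6.4 148.  111.1]
115 12 [  5.6 144.4 119.8]
125 19 [  7.  140.8 130.3]
135 18 [  5.  136.9 139.9]
145 30 [  0.8 138.2 149.4]
[544.5 131.6 207.2]
```

The lever reads fully locked: its end is at y ≈ 142, a lean of 0.37 rad inward. I'll take the arm clear and do one last check.

Emit:
step_arm(rows="0 0 -15 -5 0 0 0;0 0 -20 -5 0 0 0;0 0 -20 -5 0 0 0;0 0 -20 -5 0 0 0;0 0 -20 0 0 0 0;0 0 -20 0 0 0 0;0 0 -20 0 0 0 0;0 0 -15 0 0 0 0;0 0 0 0 0 0 0;0 0 0 0 0 0 0;0 0 0 0 0 0 0")

```text
time: 20.32
eef_pos: [397.5, 158.5, 227.3]
ee_rot: [[0.185, 0.983, -0.001], [0.983, -0.185, -0.0], [-0.001, -0.001, -1.0]]
force: [0.6, 0.4, -0.4]
width: -0.002
grasp_force: 0.0
```

```bash
python3 - <<'E'
from lev import *
im,d=grab('top');P=S(cloud('top',d));im2,_=grab('scene')
cr=P[(P[...,2]>165)&(P[...,2]<190)&(np.hypot(P[...,0],P[...,1])<85)];print('crank',np.median(cr,0))
q=P[(abs(P[...,0])<13)&(P[...,1]>125)&(P[...,1]<260)&(P[...,2]>145)&(P[...,2]<165)];print('lever end',np.median(q,0))
a=cv2.resize(im[140:270,190:350],(480,390),interpolation=cv2.INTER_CUBIC)
b=cv2.resize(im2[170:300,220:325],(315,390),interpolation=cv2.INTER_CUBIC)
cv2.imwrite('pics/e1.png',np.hstack([a,b])[:,:,::-1])
E
```

```text
crank [-39.7  38.2 177.9]
lever end [ -1.6 143.6 151.8]
```

View pics/e1.png

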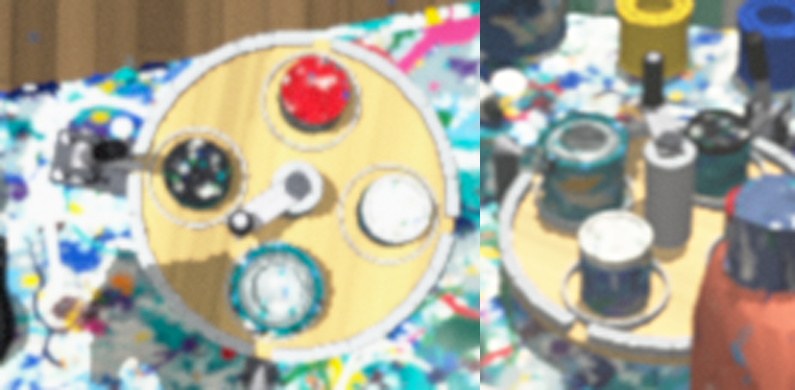

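The tin is at the pointer (278,288), the lever leans in over the deck at (110,150) with its tongue in the notch, and everything is upright. I'll hand it in.

```bash
python3 -c "
from cell import ticket
print(ticket.finish_job())"
```

```text
the job is handed in; nothing more can be done
None
```

The open tin stands at the pointer with the deck in its detent and the lever fully locked, and the job is handed in at about 20 s; the lever slipped out of the first pinch and stopped upright, so I pushed it to released with shut fingers before turning the crank.

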